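# Feed the stale heel to the breadcrumb mill

### The job

Feed the stale bread heel to the breadcrumb mill: press the red thumb end of the guard's latch down to its stop, firmly but without forcing it, so that the hook at its other end tips up clear of the strike bar, and slide the guard open. Put the heel into the feed opening, then slide the guard fully shut so that the hook drops back in front of the bar. Leave the good roll and everything else on the bench where it is.

Things in the scene. Friction and masses are not known exactly. Their poses are not given: they have to be found in the camera images.
- mill: low stainless-steel breadcrumb mill, fixed. It reaches 225 mm to -x and 205 mm to +x of its origin, is 220 mm wide (y); flat deck 175 mm above the bench. Origin: at bench height on its long middle line; x runs along the mill away from the crumb drawer at its front, z up. The guard slides on the deck along x between two rails (14 mm high, inner faces at y = +-82 mm)
- mill_throat (a point): centre of the feed opening's mouth, at deck height: a well of 125 mm (x) by 140 mm (y), about 100 mm deep over a toothed drum; covered by the guard when that is shut. Axes as the mill's
- guard (a joint): travel of the sliding aluminium guard, m: 0 shut over the feed opening, 0.155 fully open (slid to the mill's +x; the latch's nose then still overhangs the far 15 mm of the opening, 30 mm above the deck). It drags with about 4 N and stays where it is left. While the latch is hooked it moves only about 2 mm. Its plate's top is 6 mm above the deck
- guard_lip (a point): middle of the top edge of the guard's upright push lip, a wall 120 mm wide (y), 4 mm thick (x), standing 28 mm above the guard plate; moves with the guard. Push its +x face towards -x to shut the guard: the last 35 mm take about 10 N more, as the sloped hook rides up over the strike bar and snaps down in front of it, provided that nothing holds the latch
- latch (a joint): angle of the latch, a lever rocking on a pivot on the guard, rad: 0 at rest (hook down), 0.26 at its stop (thumb end pressed, hook tipped up). Sprung: the thumb end takes 5 N to start, 8 N at the stop; above 30 N it bends. The hook clears the strike bar somewhere between 0.12 and 0.25, as the bar's height differs by up to 8 mm. Keep it pressed until the guard has moved some 20 mm
- latch_thumb (a point): centre of the upper face of the latch's red thumb pad, at rest 209 mm above the bench; pad 41 mm (x) by 40 mm (y), 48 mm to +x of the pivot, with an upright ridge 9 mm high along its +x edge (18 mm from this point) to push against when sliding. Pressed, the pad slopes down to +x: a finger that slides on to the ridge at one height lets the latch rise again. The push lip is 44 mm to +x
- latch_hook (a point): lowest point of the latch's hook, 72 mm to -x of the pivot, 18 mm wide (y). At rest it stands 32 mm above the deck, in front (-x) of the strike bar: an upright steel bar 50 mm wide (y), 8 mm thick, 41 to 49 mm high over the deck, on the mill's front. Pressing the thumb pad to the stop lifts the hook 18 mm
- heel_center (a point): centre of the stale bread heel (half-way up): dark-crusted end of a loaf with a pale cut face, lying on its flat underside; 74 mm long (x, cut face at +x), 59 mm wide (y), 50 mm high, tapering to -x; firm. The point is 25 mm above its underside
- roll_center (a point): centre (half-way up) of a good golden bread roll, whole, 86 mm long (x), 62 mm wide (y), 46 mm high; leave it where it is
- boule: large brown loaf, 190 x 170 mm, 95 mm high; origin under its centre; leave alone
- tin: empty dark loaf tin, 160 (x) x 100 x 65 mm high; origin under its centre; leave alone
- scraper: bench scraper lying flat, steel blade with wooden grip, about 100 (x) x 140 mm, 26 mm high; origin at the free edge of the blade, the grip 88 mm to +x; leave alone
- dredger: aluminium flour dredger, 72 mm across, 98 mm high, with a side handle; origin under its centre; leave alone
- brush: pastry brush with a wooden handle lying along its x; leave alone

How it is judged:
On the way, in this order (a step that is already met when the one before it is completed fails the run):
1. the fingers press the latch's thumb end and its hook tips up, with the guard still shut (value of joint latch above 0.11 rad and value of joint guard below 0.01 m and contact force between the fingers and latch above 1 N), for 0.05 s.
2. the guard is slid open by at least 100 mm (value of joint guard above 0.1 m), for 0.2 s.
3. the heel lies in the feed opening, below the deck (x of heel_center in the frame of mill between -0.18 and -0.045 m and y of heel_center in the frame of mill between -0.075 and 0.075 m and z of heel_center in the frame of mill below 0.15 m), for 0.2 s.
At the end, for the whole second after the job is handed in: The guard is fully shut (within 5 mm), the latch at rest with its hook down in front of the strike bar (within 0.04 rad), and the heel lies still inside the feed opening, its centre below the deck (all of step 3 and value of joint guard below 0.005 m and value of joint latch below 0.04 rad and linear speed of heel below 0.02 m/s); the robot touches nothing.
It fails at once if the latch is forced: pressed or pushed with more than 30 N before the guard has slid 50 mm open (contact force between the fingers and latch above 30 N and value of joint guard below 0.05 m).
It fails at once if the good roll is moved by more than 20 mm (distance of roll_center from where it was at the start of the episode above 0.02 m).
It fails at once if another thing on the bench is moved by more than 30 mm (distance of any of boule, tin, scraper, dredger, brush from where it was at the start of the episode above 0.03 m).
It also fails if it takes over 72 s, if anything falls off the work surface, if the arm or the gripper's body presses on something with over 40 N, if the wrist force passes 120 N, or if a joint passes its speed limit or range.

### The arm

A 6-joint arm with a two-finger parallel gripper is mounted at the origin on the work surface. World frame = base frame: x ahead of the robot, y to its left, z up, the work surface at z = 0. Lengths are in m, angles in rad, forces in N, time in s.
With the tool pointing down it reaches from about 0.375 to 0.9 m from the base axis. Payload 3.1 kg.
Tool frame: the origin (TCP) lies midway between the tips of the shut fingers; the grasp point (between the pads) lies 19 mm behind it; x points along the fingers, z is the direction in which the jaws open and shut, and the axes are right-handed (so a half turn about x gives the same grasp; the last joint's range is limited). The gripper opens to 85 mm and grips with 20 to 120 N. Pads are 22 mm wide; open, the fingers measure 114 mm over their backs; the gripper's body (76 mm by 85 mm) begins 54 mm behind the grasp point. The pads swing forward as they close: fully open they stand 13 mm farther back than shut.
Start: joints at [-1.317, 0.527, 1.433, -0, 1.181, -0.178], TCP at [0.262, -0.567, 0.231] pointing down, gripper open.
Joint ranges: [-3.08, 3.08], [-0.75, 2.2], [0.22, 2.44], [-1.43, 4.57], [0, 2.65], [-2.85, 2.85]. Speed limits (rad/s): [2.79, 2.79, 3.14, 3.14, 3.14, 3.14].

### API

Orientations are given as a unit quaternion [x, y, z, w].
In Python, from station import telemetry, optics, manip gives the robot as it stands.
- The arm moves only by the tool step_arm, never from a script. Its argument "commands" is a list of rows, each a list of 4 numbers: the shift along the tool's x, y, z in m, then the turn about the tool's x in rad. A call has 1 to 8 rows; each row is the pose to reach, as a shift and turn from the pose measured when the call began, along the tool's axes at that moment; what a row does not reach only later rows make up. A row lasts 1/12 s, in which the tool goes at most 41.7 mm and 7.16 degrees, less where a joint would pass 70% of its speed; a pose out of reach is approached as far as the arm can. A call with a gripper value outside its range is refused whole. "jaw" is the finger opening in m, from 0 to 0.0854, set as the call begins (left out, the last holds). The fingers move at their own pace and stop on an object; "grip_force" is the grip in N (left out, the last holds). Time passes only in rows, so rows that repeat a pose let the fingers close. It gives the time, the measured TCP pose, the force and the opening at its end, in the units of the state.
- telemetry.sense(): the state, without advancing time (a new reading comes with each control period).
- optics.snapshot(name): name is "scene" or "top" or "wrist"; returns the picture (480x640x3 uint8, red, green, blue); there is no depth.
- optics.camera_params(name): a dict with "mtx" (3x3 intrinsics, pixels), "origin" and "attitude" of the camera in the world. Camera axes: x right, y down, z forward; pixel columns grow to the right and rows downward; lengths in m; the calibration is good to about 2 mm. The wrist camera is an equidistant fisheye: a pixel r from the principal point sees the ray r / f radians off the axis. A picture is of the moment at which its call begins: read the wrist's pose just before it. camera_params takes no time and is no camera call; for the wrist camera it gives the pose at the moment of the call.
- manip.sign_off(): hands the job in, once; it reports no verdict.
The state is a dict: "t": time; "q": joint angles; "qd": joint speeds; "tau": joint torques, N m; "tcp_pos": TCP position; "tool_rot": TCP orientation; "force": force on the tool from outside, world axes, zero at the start; "ft_torque": the same for the moment, N m; "finger_gap": opening from 0.0 (shut) to 1.0 (fully open).
Only numpy, scipy, OpenCV 4.12 (cv2) and the standard library are available. Lean on these libraries where they do the work, as an engineer would, in place of code of your own. Each camera call takes 0.05 s, during which the arm holds its last target.

## Working session

There is one attempt and no reset: what is moved stays moved. The work goes in short steps, Python scripts to look and compute and a tool call to move; the robot and the scene stay as the last step left them, time stands still between calls to the robot, and variables do not carry over. Pictures are saved under pics/ and viewed, and the job is handed in when it is done.

Besides the shell and the picture viewer there is one more tool, called after ">>>" as name(argument=value, ...), one argument or row to a line, values as JSON. step_arm: Moves the arm, as the interface text tells. Its arguments: {"type":"object","properties":{"commands":{"type":"array","items":{"type":"array","items":{"type":"number"}}},"jaw":{"type":"number"},"grip_force":{"type":"number"}},"required":["commands"]}

```bash
ls; mkdir -p pics
python3 - <<'E'
from station import telemetry, optics, manip
import cv2
s=telemetry.sense(); print(s)
for n in ["scene","top","wrist"]:
    p=optics.camera_params(n); print(n,p)
    im=optics.snapshot(n); cv2.imwrite(f"pics/{n}0.png",im[:,:,::-1])
E
```

```text
pics
{'t': 0.0, 'q': array([-1.31648483e+00,  5.28465494e-01,  1.43392524e+00,  1.74979952e-05,
        1.18140855e+00, -1.78471689e-01]), 'qd': array([ 0.00151503,  0.0014849 , -0.00025926, -0.00131654, -0.00083134,
       -0.00071828]), 'tau': array([-4.95122492e-05, -4.42349732e+01, -1.78027457e+01, -3.12251022e-04,
        8.49163014e-03, -3.34483950e-06]), 'tcp_pos': array([ 0.26198494, -0.56663625,  0.23032675]), 'tool_rot': array([ 0.38152219,  0.59625932, -0.3804531 ,  0.59512275]), 'force': array([-0.09713296,  0.52469586, -0.13708902]), 'ft_torque': array([ 0.0026964 , -0.04230289, -0.00623806]), 'finger_gap': 0.9993109038537629}
scene {'mtx': array([[435.25996819,   0.        , 319.20079542],
       [  0.        , 435.25996819, 232.91514143],
       [  0.        ,   0.        ,   1.        ]]), 'origin': array([ 1.13069718, -0.63073182,  0.7894028 ]), 'attitude': array([ 0.8353661 ,  0.31923508, -0.15889631, -0.41833528])}
top {'mtx': array([[460.20772338,   0.        , 317.8551373 ],
       [  0.        , 460.20772338, 237.12634808],
       [  0.        ,   0.        ,   1.        ]]), 'origin': array([0.36577674, 0.02113991, 1.43435506]), 'attitude': array([ 0.71008726, -0.70080839,  0.04709986, -0.04924713])}
wrist {'mtx': array([[371.64829954,   0.        , 315.2198768 ],
       [  0.        , 371.64829954, 242.52838674],
       [  0.        ,   0.        ,   1.        ]]), 'origin': array([ 0.33025103, -0.53379451,  0.37279857]), 'attitude': array([ 0.83282271, -0.53251271, -0.08189877,  0.12700053])}
```

View pics/scene0.png

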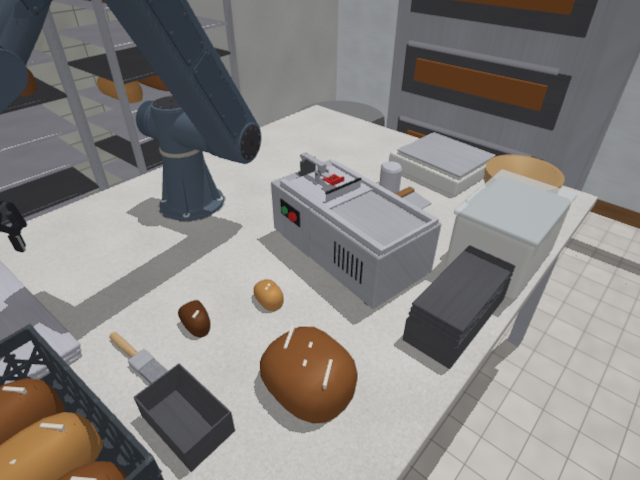

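View pics/top0.png

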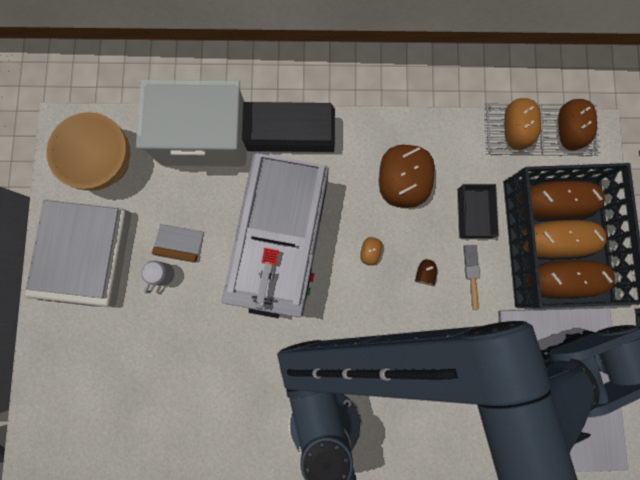

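View pics/wrist0.png

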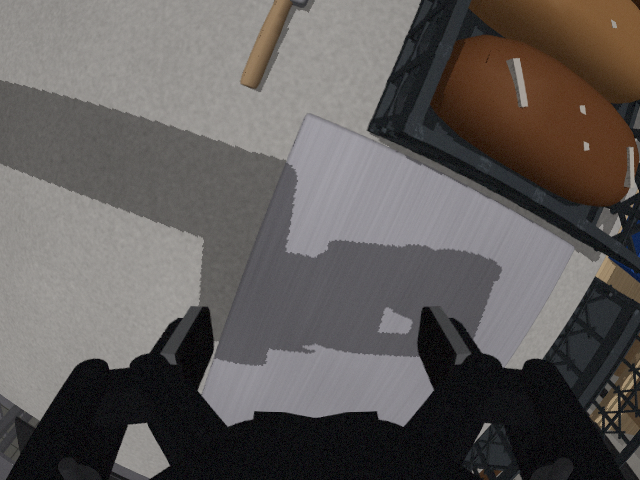

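The top view shows the mill at about (275,235) px with its red thumb pad at (270,257), the dark heel at (427,272) and the roll at (371,250). The scene view confirms the heel at (195,318) and the latch at (330,178). I'll zoom in next.

```bash
cat > h.py <<'E'
import numpy as np, cv2
from scipy.spatial.transform import Rotation as R
from station import telemetry, optics, manip
def ray(n,uv,p=None):
    p=p or optics.camera_params(n); K=p['mtx']
    x=(uv[0]-K[0,2])/K[0,0]; y=(uv[1]-K[1,2])/K[1,1]
    if n=='wrist':
        r=np.hypot(x,y); d=np.array([x/r*np.sin(r),y/r*np.sin(r),np.cos(r)]) if r>1e-9 else np.array([0,0,1.])
    else: d=np.array([x,y,1.])
    d=R.from_quat(p['attitude']).apply(d); return p['origin'],d/np.linalg.norm(d)
def proj(n,P,p=None):
    p=p or optics.camera_params(n);K=p['mtx']
    c=R.from_quat(p['attitude']).inv().apply(np.asarray(P)-p['origin'])
    if n=='wrist':
        r=np.hypot(c[0],c[1]); th=np.arctan2(r,c[2]); x,y=c[0]/r*th,c[1]/r*th
    else: x,y=c[0]/c[2],c[1]/c[2]
    return np.array([K[0,0]*x+K[0,2],K[1,1]*y+K[1,2]])
def atz(n,uv,z,p=None):
    o,d=ray(n,uv,p); return o+d*(z-o[2])/d[2]
def tri(*rs):
    A=np.zeros((3,3));b=np.zeros(3)
    for o,d in rs:
        M=np.eye(3)-np.outer(d,d);A+=M;b+=M@o
    X=np.linalg.solve(A,b)
    return X,[float(np.linalg.norm((np.eye(3)-np.outer(d,d))@(X-o))) for o,d in rs]
E
python3 - <<'E'
import cv2
t=cv2.imread('pics/top0.png'); s=cv2.imread('pics/scene0.png')
cv2.imwrite('pics/topz.png',cv2.resize(t[145:325,215:335],None,fx=4.4,fy=3.3,interpolation=cv2.INTER_CUBIC)[:600] if 0 else cv2.resize(t[145:325,205:445],(800,600),interpolation=cv2.INTER_CUBIC))
cv2.imwrite('pics/scenez.png',cv2.resize(s[145:325,160:400],(800,600),interpolation=cv2.INTER_CUBIC))
E
```

```text
(no output)
```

View pics/topz.png

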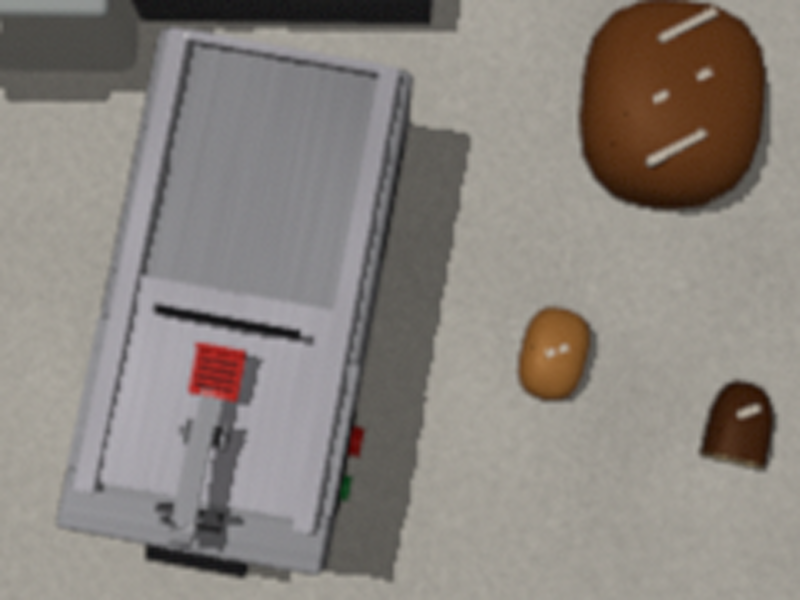

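View pics/scenez.png

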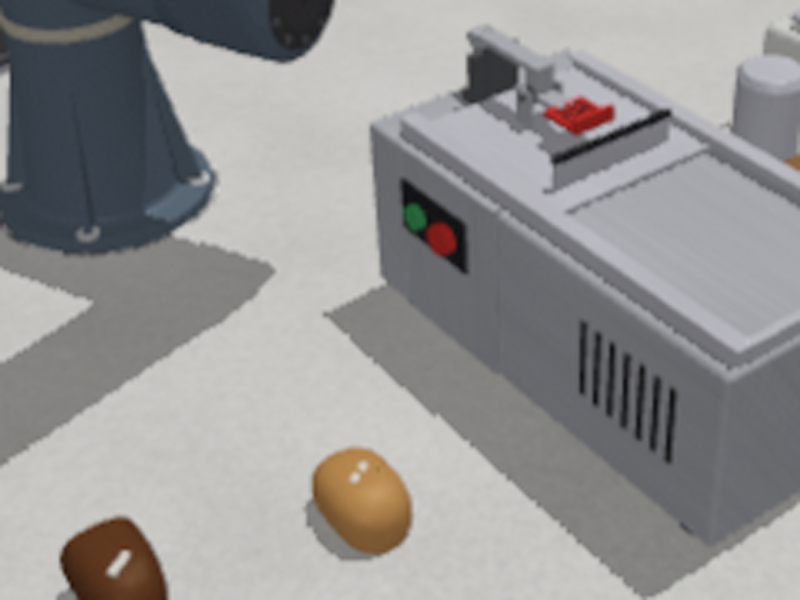

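Run:
```python
from h import *
np.set_printoptions(precision=4,suppress=True)
Z=lambda p:(p[0]/3.3333+205-0.35,p[1]/3.3333+145-0.35)
S=lambda p:(p[0]/3.3333+160-0.35,p[1]/3.3333+145-0.35)
c=[atz('top',Z(p),.175)[:2] for p in [(165,30),(411,73),(321,572),(57,527)]]
for a in c: print(a)
c=np.array(c); print('sides',[np.linalg.norm(c[i]-c[(i+1)%4]) for i in range(4)],'mean',c.mean(0))
for i,j in[(3,0),(2,1)]:
    d=c[j]-c[i];print('yaw',np.degrees(np.arctan2(d[1],d[0])))
d=c[0]-c[1];print('yaw y',np.degrees(np.arctan2(-d[0],d[1])))
# thumb pad corners in top and scene zoom
print('thumb',tri(ray('top',Z((217,373))),ray('scene',S((580,115)))))
print('thumb z.209',atz('top',Z((217,373)),.209))
# roll, heel
print('roll',tri(ray('top',Z((555,353))),ray('scene',S((362,501)))))
print('heel',tri(ray('top',Z((739,425))),ray('scene',S((114,575)))))
for p in [(706,452),(767,466),(741,382)]: print('heel pt z.02',atz('top',Z(p),.02))
print('lip ends',[atz('top',Z(p),.209)[:2] for p in [(156,309),(300,334)]])
```

```text
[0.7749 0.2098]
[0.7399 0.0003]
[0.3224 0.0689]
[0.3556 0.2842]
sides [np.float64(0.21238866782587226), np.float64(0.423043878209515), np.float64(0.2178633613942697), np.float64(0.4258340902003758)] mean [0.5482 0.1408]
yaw -10.061897945557789
yaw -9.326534379432427
yaw y -9.495667170787502
thumb (array([0.4807, 0.1548, 0.206 ]), [0.0008964229382756623, 0.0008964229382758161])
thumb z.209 [0.4798 0.1539 0.209 ]
roll (array([ 0.521 , -0.1381,  0.017 ]), [0.0009316671202540221, 0.0009316671202539953])
heel (array([ 0.4546, -0.3071,  0.0265]), [0.0012414423702939944, 0.001241442370294154])
heel pt z.02 [ 0.4305 -0.2768  0.02  ]
heel pt z.02 [ 0.4184 -0.3326  0.02  ]
heel pt z.02 [ 0.4954 -0.3102  0.02  ]
lip ends [array([0.531 , 0.2045]), array([0.5122, 0.0879])]
```

```bash
cat >> h.py <<'E'
np.set_printoptions(precision=4,suppress=True)
YAW=np.radians(-9.7); MO=np.array([.558,.139,0.])
def mill(P,inv=False):
    r=R.from_euler('z',YAW)
    return r.apply(np.asarray(P))+MO if not inv else r.inv().apply(np.asarray(P)-MO)
def move(target,zdir=None):
    """tool-frame shift and turn to bring TCP to target, tool z along +-zdir"""
    s=telemetry.sense(); T=R.from_quat(s['tool_rot'])
    d=T.inv().apply(np.asarray(target)-s['tcp_pos'])
    a=0
    if zdir is not None:
        v=T.inv().apply(np.append(zdir,0)); a=np.arctan2(-v[1],v[2])  # rot about x by a: z->( -sin a, cos a)
        alt=(a+np.pi)%(2*np.pi)-np.pi
        a=(a+np.pi/2)%np.pi-np.pi/2
    print('t',s['t'],'tcp',s['tcp_pos'],'q6',s['q'][5],'F',s['force'],'gap',s['finger_gap'])
    print('shift',d,'turn',a,'toolaxes',T.as_matrix().T)
E
python3 - <<'E'
from h import *
move([.44,.16,.40],mill([0,1,0])[:2]-MO[:2])
move([.4546,-.307,.3])
E
```

```text
t 0.15 tcp [ 0.262  -0.5668  0.2306] q6 -0.17850316516705456 F [-0.6185 -0.2681 -0.2238] gap 0.9991163709163465
shift [-0.1683  0.4665 -0.5854] turn 0.6021066083700553 toolaxes [[-0.0004  0.0016 -1.    ]
 [ 0.9078  0.4194  0.0003]
 [ 0.4194 -0.9078 -0.0016]]
t 0.15 tcp [ 0.262  -0.5668  0.2306] q6 -0.17850316516705456 F [-0.6185 -0.2681 -0.2238] gap 0.9991163709163465
shift [-0.0691  0.2838 -0.1552] turn 0 toolaxes [[-0.0004  0.0016 -1.    ]
 [ 0.9078  0.4194  0.0003]
 [ 0.4194 -0.9078 -0.0016]]
```

>>> step_arm(
  commands=[
    [-0.17,0.15,-0.15,0.2],
    [-0.17,0.467,-0.585,0.602],
    [-0.17,0.467,-0.585,0.602],
    [-0.17,0.467,-0.585,0.602],
    [-0.17,0.467,-0.585,0.602],
    [-0.17,0.467,-0.585,0.602],
    [-0.17,0.467,-0.585,0.602],
    [-0.17,0.467,-0.585,0.602],
  ],
  jaw=0,
)

```text
t: 0.82
tcp_pos: [0.34, -0.2566, 0.3151]
tool_rot: [0.541, 0.456, -0.54, 0.455]
force: [1.0, 0.0, -0.2]
finger_gap: -0.001
```

Run:
```python
from h import *
move([.44,.16,.40],mill([0,1,0])[:2]-MO[:2])
```

```text
t 0.8167 tcp [ 0.34   -0.2566  0.3151] q6 0.8295743761309626 F [ 1.0062  0.0437 -0.2434] gap -0.0005474896898675899
shift [-0.0841  0.028  -0.4277] turn -0.0006968415902495195 toolaxes [[-0.0005  0.0021 -1.    ]
 [ 0.9856 -0.1692 -0.0009]
 [-0.1692 -0.9856 -0.002 ]]
```

>>> step_arm(
  commands=[
    [-0.084,0.028,-0.428,0],
    [-0.084,0.028,-0.428,0],
    [-0.084,0.028,-0.428,0],
    [-0.084,0.028,-0.428,0],
    [-0.084,0.028,-0.428,0],
    [-0.084,0.028,-0.428,0],
    [-0.084,0.028,-0.428,0],
    [-0.084,0.028,-0.428,0],
  ],
)

```text
t: 1.48
tcp_pos: [0.4156, 0.0615, 0.3799]
tool_rot: [0.541, 0.456, -0.54, 0.455]
force: [1.2, -0.5, -0.2]
finger_gap: -0.004
```

>>> step_arm(
  commands=[
    [0,0.02,-0.12,0],
    [0,0.02,-0.12,0],
    [0,0.02,-0.12,0],
    [0,0.02,-0.12,0],
    [0,0.02,-0.12,0],
  ],
)

```text
t: 1.9
tcp_pos: [0.4554, 0.1781, 0.3795]
tool_rot: [-0.54, -0.458, 0.54, -0.456]
force: [0.1, 0.3, -0.1]
finger_gap: -0.003
```

Run:
```python
from h import *
move([.44,.16,.40],mill([0,1,0])[:2]-MO[:2])
p=optics.camera_params('wrist'); im=optics.snapshot('wrist'); cv2.imwrite('pics/w1.png',im[:,:,::-1])
import pickle; pickle.dump(p,open('w1.pkl','wb')); print(p)
```

```text
t 1.9 tcp [0.4554 0.1781 0.3795] q6 1.878780297817425 F [ 0.0646  0.321  -0.0586] gap -0.00304440505620301
shift [-0.0205 -0.0122  0.0204] turn 0.003870281080184945 toolaxes [[-0.0015  0.0015 -1.    ]
 [ 0.9863 -0.1647 -0.0017]
 [-0.1647 -0.9863 -0.0012]]
{'mtx': array([[371.6483,   0.    , 315.2199],
       [  0.    , 371.6483, 242.5284],
       [  0.    ,   0.    ,   1.    ]]), 'origin': array([0.5298, 0.1664, 0.5217]), 'attitude': array([-0.6388,  0.7542,  0.1162, -0.0979])}
```

View pics/w1.png

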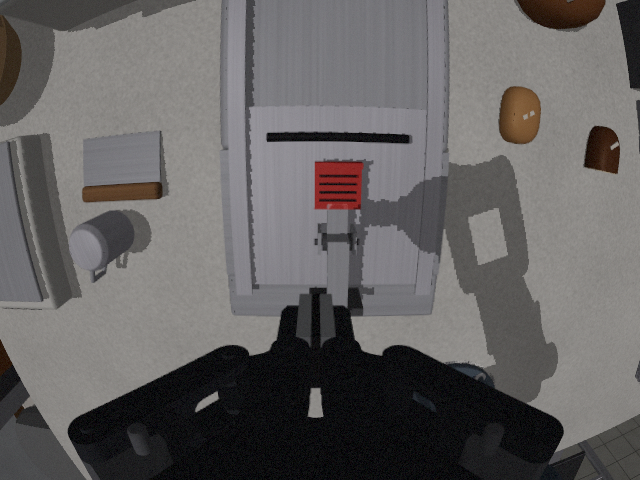

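The wrist view shows the red pad at (315–362, 162–208) with its ridge at the upper edge, the lip at row 137, and the hook hidden behind the fingertips.

Run:
```python
from h import *
import pickle
p=pickle.load(open('w1.pkl','rb'))
Z=lambda p:(p[0]/3.3333+205-0.35,p[1]/3.3333+145-0.35)
S=lambda p:(p[0]/3.3333+160-0.35,p[1]/3.3333+145-0.35)
w=lambda u:ray('wrist',u,p)
X,e=tri(ray('top',Z((217,373))),ray('scene',S((580,115))),w((338.5,185))); print('thumb',X,e,mill(X,1))
for u in [(315,162),(362,162),(316,208),(362,208),(338.5,185)]: 
    P=atz('wrist',u,.209,p); print(u,P,mill(P,1))
X,e=tri(ray('top',Z((156,309))),w((267,137)));print('lip L',X,e,mill(X,1))
X,e=tri(ray('top',Z((300,334))),w((408,139)));print('lip R',X,e,mill(X,1))
for u in [(222,0),(447,0),(230,313),(433,315)]: print('rail',u,mill(atz('wrist',u,.189,p),1))
X,e=tri(ray('top',Z((739,425))),ray('scene',S((114,575))),w((602,150)));print('heel',X,e)
for u in [(586,165),(617,172),(603,127),(587,145),(619,148)]:print('heel edge',atz('wrist',u,.02,p))
print('tcp in mill',mill(telemetry.sense()['tcp_pos'],1))
```

```text
thumb [0.4803 0.1549 0.206 ] [0.000726294241496358, 0.0012060982789934027, 0.0007964936105191244] [-0.0793  0.0026  0.206 ]
(315, 162) [0.5025 0.1714 0.209 ] [-0.0602  0.0226  0.209 ]
(362, 162) [0.4964 0.1323 0.209 ] [-0.0596 -0.017   0.209 ]
(316, 208) [0.4633 0.1771 0.209 ] [-0.0998  0.0216  0.209 ]
(362, 208) [0.4569 0.1379 0.209 ] [-0.0995 -0.0182  0.209 ]
(338.5, 185) [0.4799 0.1549 0.209 ] [-0.0796  0.0026  0.209 ]
lip L [0.5306 0.2058 0.2102] [0.0014529479555192434, 0.0014529479555192748] [-0.0382  0.0612  0.2102]
lip R [0.5114 0.0888 0.2061] [0.0012834855763678293, 0.0012834855763675975] [-0.0375 -0.0574  0.2061]
rail (222, 0) [0.0926 0.1074 0.189 ]
rail (447, 0) [ 0.0985 -0.0989  0.189 ]
rail (230, 313) [-0.2137  0.1097  0.189 ]
rail (433, 315) [-0.2166 -0.1021  0.189 ]
heel [ 0.4541 -0.3061  0.0227] [0.0016236616349622139, 0.002981775277670927, 0.0027672200127502014]
heel edge [ 0.4322 -0.2651  0.02  ]
heel edge [ 0.4144 -0.344   0.02  ]
heel edge [ 0.4935 -0.3102  0.02  ]
heel edge [ 0.465  -0.2689  0.02  ]
heel edge [ 0.4562 -0.3502  0.02  ]
tcp in mill [-0.1079  0.0199  0.3795]
```

```bash
sed -i 's/MO=np.array(.*/MO=np.array([.5584,.1415,0.])/' h.py
python3 - <<'E'
from h import *
move(mill([-.0775,0,.216]),mill([0,1,0])[:2]-MO[:2])
E
```

```text
t 1.95 tcp [0.455  0.1768 0.3795] q6 1.878645536133337 F [ 0.2226 -0.5419  0.9671] gap -0.0005080834796543156
shift [0.1635 0.0306 0.0175] turn 0.0015997225866519749 toolaxes [[-0.0019  0.0011 -1.    ]
 [ 0.986  -0.1669 -0.002 ]
 [-0.1669 -0.986  -0.0007]]
```

>>> step_arm(
  commands=[
    [0.02,0.0306,0.0175,0],
    [0.06,0.0306,0.0175,0],
    [0.1,0.0306,0.0175,0],
    [0.135,0.0306,0.0175,0],
    [0.155,0.0306,0.0175,0],
    [0.16,0.0306,0.0175,0],
    [0.16,0.0306,0.0175,0],
  ],
)

```text
t: 2.53
tcp_pos: [0.4808, 0.153, 0.2183]
tool_rot: [-0.539, -0.457, 0.542, -0.454]
force: [-0.1, -0.5, 1.1]
finger_gap: 0.002
```

Run:
```python
from h import *
move(mill([-.0775,0,.196]))
p=optics.camera_params('wrist'); im=optics.snapshot('wrist'); cv2.imwrite('pics/w2.png',im[:,:,::-1])
print(proj('wrist',mill([-.0775,0,.216]),p))
```

```text
t 2.5333 tcp [0.4808 0.153  0.2183] q6 1.8259618409756664 F [-0.11   -0.4568  1.1392] gap 0.0016449201197087336
shift [ 0.0223  0.001  -0.0018] turn 0 toolaxes [[-0.0059  0.0004 -1.    ]
 [ 0.9856 -0.1693 -0.0059]
 [-0.1693 -0.9856  0.0006]]
[313.021  305.9195]
```

View pics/w2.png

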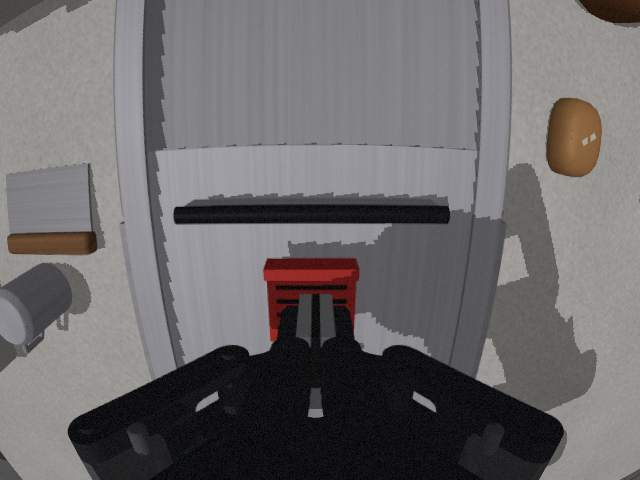

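>>> step_arm(
  commands=[
    [0.005,0.001,-0.001,0],
    [0.009,0.001,-0.001,0],
    [0.012,0.001,-0.001,0],
    [0.012,0.001,-0.001,0],
  ],
)

```text
t: 2.92
tcp_pos: [0.4843, 0.1542, 0.2087]
tool_rot: [0.541, 0.456, -0.54, 0.456]
force: [0.1, -0.9, 4.5]
finger_gap: -0.001
```

>>> step_arm(
  commands=[
    [0.003,0,0,0],
    [0.006,0,0,0],
    [0.006,0,0,0],
  ],
)

```text
t: 3.17
tcp_pos: [0.4843, 0.1542, 0.2035]
tool_rot: [0.541, 0.456, -0.54, 0.456]
force: [-1.6, -1.4, 5.9]
finger_gap: 0.001
```

>>> step_arm(
  commands=[
    [0.003,0,0,0],
    [0.005,0,0,0],
    [0.005,0,0,0],
  ],
)

```text
t: 3.42
tcp_pos: [0.4839, 0.1543, 0.1995]
tool_rot: [0.541, 0.456, -0.54, 0.456]
force: [-2.5, -0.9, 7.2]
finger_gap: -0.001
```

>>> step_arm(
  commands=[
    [0.002,0,0,0],
    [0.002,0,0,0],
  ],
)

```text
t: 3.58
tcp_pos: [0.4838, 0.1543, 0.1987]
tool_rot: [0.54, 0.456, -0.54, 0.457]
force: [-2.7, -1.2, 7.0]
finger_gap: 0.002
```

>>> step_arm(
  commands=[
    [0.003,0,0,0],
    [0.003,0,0,0],
  ],
)

```text
t: 3.75
tcp_pos: [0.4835, 0.1544, 0.1969]
tool_rot: [0.54, 0.456, -0.54, 0.457]
force: [-2.6, -0.7, 8.6]
finger_gap: -0.003
```

Run:
```python
from h import *
s=telemetry.sense();print(s['tcp_pos'],s['force'],mill(s['tcp_pos'],1))
im=optics.snapshot('scene'); cv2.imwrite('pics/s3.png',cv2.resize(im[140:230,260:380,::-1],(800,600),interpolation=cv2.INTER_CUBIC))
```

```text
[0.4835 0.1544 0.1969] [-2.5655 -0.6621  8.567 ] [-0.076   0.0001  0.1969]
```

View pics/s3.png

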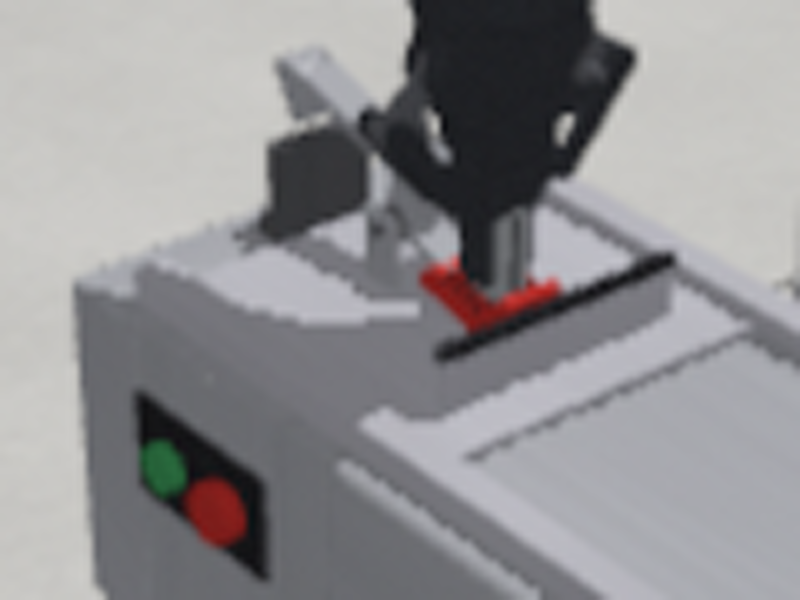

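The hook (zoom 290,80) now stands above the dark strike bar (310,150), and the pad slopes toward +x. I'll press on to find the stop.

>>> step_arm(
  commands=[
    [0.003,0,0,0],
    [0.003,0,0,0],
  ],
)

```text
t: 3.97
tcp_pos: [0.4837, 0.1544, 0.1965]
tool_rot: [0.54, 0.456, -0.539, 0.458]
force: [-3.1, -1.6, 14.8]
finger_gap: -0.004
```

>>> step_arm(
  commands=[
    [0.002,0,0,0],
    [0.002,0,0,0],
  ],
)

```text
t: 4.13
tcp_pos: [0.4837, 0.1544, 0.1966]
tool_rot: [0.54, 0.456, -0.539, 0.459]
force: [-3.1, -1.6, 11.7]
finger_gap: 0.002
```

>>> step_arm(
  commands=[
    [0.003,0.002,0,0],
    [0.004,0.005,0,0],
    [0.004,0.008,0,0],
    [0.004,0.012,0,0],
  ],
)

```text
t: 4.47
tcp_pos: [0.4963, 0.1523, 0.1963]
tool_rot: [0.541, 0.455, -0.538, 0.46]
force: [-3.9, -2.5, 19.9]
finger_gap: -0.004
```

>>> step_arm(
  commands=[
    [0.002,0.004,0,0],
    [0.003,0.009,0,0],
    [0.003,0.014,0,0],
    [0.003,0.019,0,0],
  ],
)

```text
t: 4.8
tcp_pos: [0.5148, 0.1494, 0.196]
tool_rot: [0.541, 0.455, -0.537, 0.46]
force: [-5.2, -1.0, 14.0]
finger_gap: -0.004
```

Run:
```python
from h import *
s=telemetry.sense();print(s['tcp_pos'],s['force'],mill(s['tcp_pos'],1))
im=optics.snapshot('scene'); cv2.imwrite('pics/s4.png',cv2.resize(im[140:230,260:380,::-1],(800,600),interpolation=cv2.INTER_CUBIC))
```

```text
[0.5148 0.1494 0.196 ] [-5.2079 -1.0204 14.0003] [-0.0443  0.0004  0.196 ]
```

View pics/s4.png

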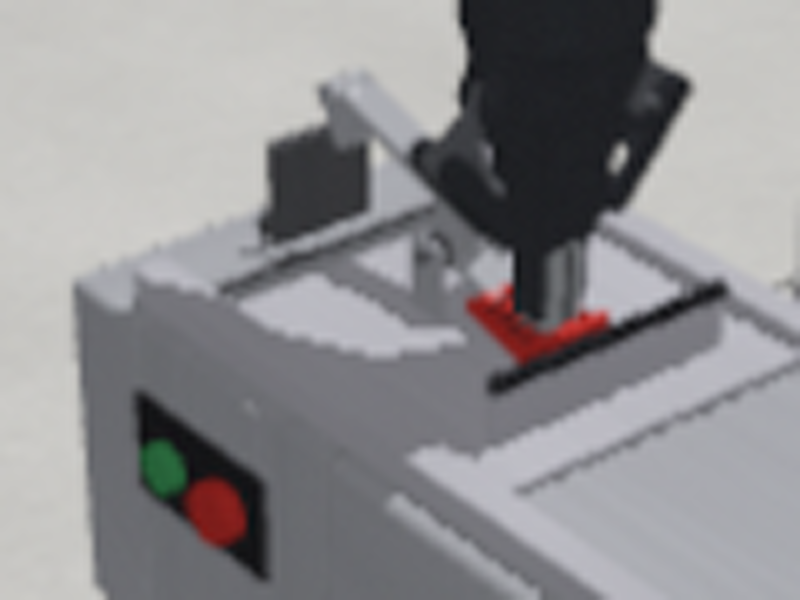

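The guard is sliding: its front edge has left the strike bar and the hook is clear of it. I'll keep going.

>>> step_arm(
  commands=[
    [0.002,0.006,0,0],
    [0.002,0.013,0,0],
    [0.002,0.02,0,0],
    [0.002,0.028,0,0],
    [0.002,0.036,0,0],
    [0.002,0.044,0,0],
    [0.002,0.052,0,0],
    [0.002,0.06,0,0],
  ],
)

```text
t: 5.52
tcp_pos: [0.5742, 0.1393, 0.1962]
tool_rot: [0.54, 0.455, -0.538, 0.46]
force: [-5.0, -0.1, 8.0]
finger_gap: 0.001
```

>>> step_arm(
  commands=[
    [0.001,0.008,0,0],
    [0.001,0.018,0,0],
    [0.001,0.028,0,0],
    [0.001,0.038,0,0],
    [0.001,0.046,0,0],
    [0.001,0.054,0,0],
    [0.001,0.054,0,0],
  ],
)

```text
t: 6.1
tcp_pos: [0.6285, 0.13, 0.1972]
tool_rot: [0.54, 0.455, -0.537, 0.461]
force: [-1.0, -1.7, 6.7]
finger_gap: -0.003
```

>>> step_arm(
  commands=[
    [0.001,0.003,0,0],
    [0.001,0.006,0,0],
    [0.001,0.01,0,0],
    [0.001,0.014,0,0],
  ],
)

```text
t: 6.43
tcp_pos: [0.6389, 0.1282, 0.1971]
tool_rot: [-0.538, -0.457, 0.54, -0.459]
force: [-12.7, 1.2, 7.9]
finger_gap: -0.002
```

Run:
```python
from h import *
s=telemetry.sense();print(s['tcp_pos'],s['force'],mill(s['tcp_pos'],1))
```

```text
[0.6389 0.1282 0.1971] [-12.6863   1.2347   7.933 ] [0.0816 0.0005 0.1971]
```

The end stop is reached: 12.7 N at TCP mill x 0.0816. I'll lift off and go to the heel.

>>> step_arm(
  commands=[
    [-0.002,-0.003,0,0],
    [-0.015,-0.003,0,0],
    [-0.05,-0.003,0,0],
    [-0.09,-0.003,0,0],
    [-0.13,-0.003,0,0],
    [-0.13,-0.003,0,0],
  ],
  jaw=0.0854,
)

```text
t: 6.93
tcp_pos: [0.6403, 0.1298, 0.3374]
tool_rot: [0.543, 0.453, -0.534, 0.463]
force: [1.6, -0.9, 1.0]
finger_gap: 0.847
```

Run:
```python
from h import *
im=optics.snapshot('top')
cv2.imwrite('pics/t5.png',cv2.resize(im[145:325,205:445,::-1],(800,600),interpolation=cv2.INTER_CUBIC))
cv2.imwrite('pics/t5h.png',cv2.resize(im[240:300,390:470,::-1],(800,600),interpolation=cv2.INTER_CUBIC))
move([.40,-.30,.30])
```

```text
t 6.9833 tcp [0.6387 0.1297 0.3335] q6 1.7638706220982703 F [-0.3553 -0.1024 -0.7641] gap 0.9273898659520032
shift [ 0.0318 -0.167   0.4624] turn 0 toolaxes [[ 0.0135 -0.0037 -0.9999]
 [ 0.9869 -0.1607  0.0139]
 [-0.1607 -0.987   0.0015]]
```

View pics/t5.png

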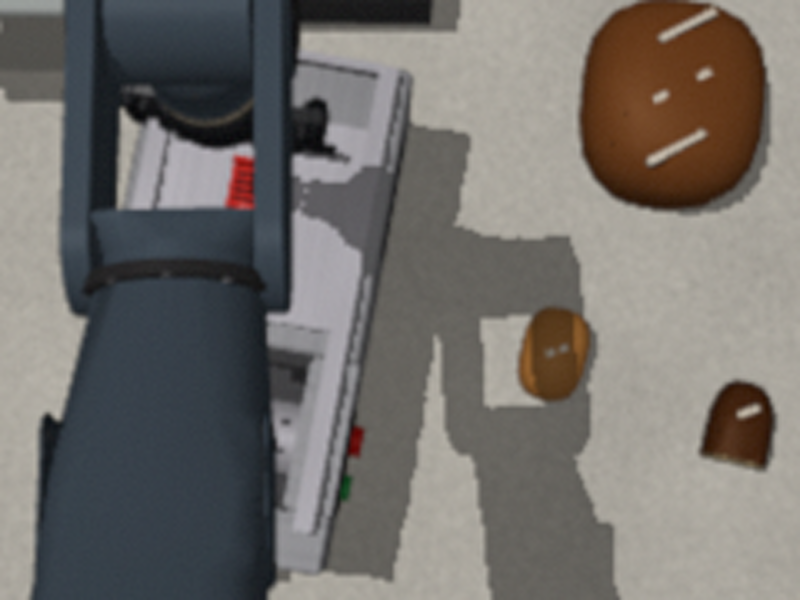

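View pics/t5h.png

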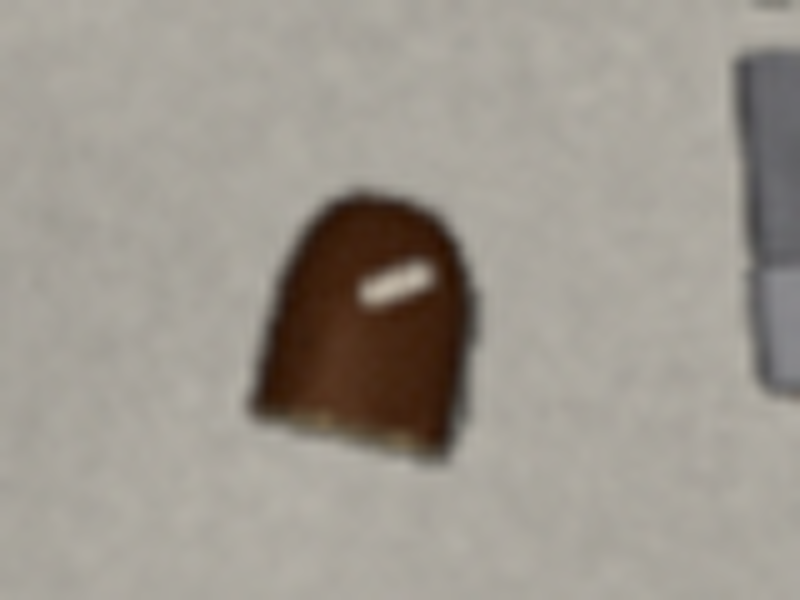

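The top view shows the well exposed at (275–320, 340–500) in the zoom. The heel's cut face is at the lower edge, from (252,408) to (445,458) in its own zoom. I'll move over the heel.

>>> step_arm(
  commands=[
    [0.0,-0.167,0.462,0],
    [0.0,-0.167,0.462,0],
    [0.032,-0.167,0.462,0],
    [0.032,-0.167,0.462,0],
    [0.032,-0.167,0.462,0],
    [0.032,-0.167,0.462,0],
    [0.032,-0.167,0.462,0],
    [0.032,-0.167,0.462,0],
  ],
)

```text
t: 7.65
tcp_pos: [0.4736, -0.1631, 0.3097]
tool_rot: [0.541, 0.455, -0.536, 0.462]
force: [-0.0, -0.7, -0.7]
finger_gap: 1.0
```

Run:
```python
from h import *
move([.40,-.30,.30])
```

```text
t 7.65 tcp [ 0.4736 -0.1631  0.3097] q6 1.1725469003481022 F [-0.0484 -0.7069 -0.6934] gap 0.9996829432992625
shift [ 0.0091 -0.0509  0.1469] turn 0 toolaxes [[ 0.0121 -0.0027 -0.9999]
 [ 0.987  -0.1601  0.0123]
 [-0.1601 -0.9871  0.0008]]
```

>>> step_arm(
  commands=[
    [0.009,-0.051,0.147,0],
    [0.009,-0.051,0.147,0],
    [0.009,-0.051,0.147,0],
    [0.009,-0.051,0.147,0],
    [0.009,-0.051,0.147,0],
    [0.009,-0.051,0.147,0],
  ],
)

```text
t: 8.15
tcp_pos: [0.3986, -0.3009, 0.299]
tool_rot: [0.542, 0.455, -0.537, 0.46]
force: [0.7, 0.5, -0.1]
finger_gap: 1.003
```

Run:
```python
from h import *
import pickle
move([.40,-.30,.30])
p=optics.camera_params('wrist'); im=optics.snapshot('wrist'); cv2.imwrite('pics/w6.png',im[:,:,::-1])
pickle.dump(p,open('w6.pkl','wb'));print(p['origin'])
```

```text
t 8.15 tcp [ 0.3986 -0.3009  0.299 ] q6 0.8570227493426249 F [ 0.7344  0.4822 -0.1252] gap 1.0025557450798959
shift [-0.0009  0.0012 -0.0011] turn 0 toolaxes [[ 0.0107 -0.0007 -0.9999]
 [ 0.9864 -0.1639  0.0107]
 [-0.1639 -0.9865 -0.0011]]
[ 0.4713 -0.3122  0.4422]
```

View pics/w6.png

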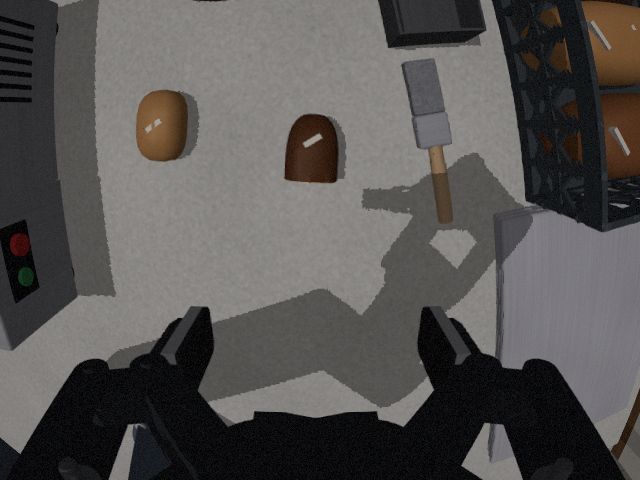

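Run:
```python
from h import *
import pickle
p=pickle.load(open('w6.pkl','rb')); im=cv2.imread('pics/w6.png')
roi=im[100:200,270:360].astype(int); m=((roi.sum(2)<230)&(roi[:,:,2]>roi[:,:,0]*1.4)).astype(np.uint8)
m=cv2.morphologyEx(m,cv2.MORPH_CLOSE,np.ones((9,9)))
c=max(cv2.findContours(m,cv2.RETR_EXTERNAL,cv2.CHAIN_APPROX_NONE)[0],key=cv2.contourArea)[:,0,:]+[270,100]
print(c.min(0),c.max(0))
for z in(.02,.03):
    P=np.array([atz('wrist',u,z,p)[:2] for u in c]).astype(np.float32)
    r=cv2.minAreaRect(P*1000); print(z,r)
    print('centroid',P.mean(0))
for u in [(285,180),(337,182),(312,114)]: print(u,atz('wrist',u,.02,p),atz('wrist',u,.0,p))
# two-view height of stripe
t=(390+(397)/10-.45,240+285/10-.45)
print('stripe',tri(ray('top',t),ray('wrist',(312.5,140),p)))
print('tip',tri(ray('top',(390+37-.45,240+19-.45)),ray('wrist',(312,114),p)))
print('cutL',tri(ray('top',(390+25.2-.45,240+40.8-.45)),ray('wrist',(285,180),p)))
print('cutR',tri(ray('top',(390+44.6-.45,240+45.8-.45)),ray('wrist',(337,182),p)))
```

```text
[285 115] [337 182]
0.02 ((455.47552490234375, -304.6471862792969), (58.831905364990234, 76.5985336303711), 79.82413482666016)
centroid [ 0.4516 -0.3046]
0.03 ((455.8500671386719, -304.8262023925781), (57.438480377197266, 74.78427124023438), 79.82420349121094)
centroid [ 0.452  -0.3048]
(285, 180) [ 0.425  -0.2693  0.02  ] [ 0.4229 -0.2673  0.    ]
(337, 182) [ 0.413  -0.3275  0.02  ] [ 0.4102 -0.3282  0.    ]
(312, 114) [ 0.4941 -0.3121  0.02  ] [ 0.4952 -0.3121  0.    ]
stripe (array([ 0.4656, -0.3081,  0.0563]), [0.0001866742969549464, 0.0001866742969549409])
tip (array([ 0.4966, -0.3118,  0.0093]), [0.0019650136274012462, 0.00196501362740111])
cutL (array([ 0.428 , -0.2698,  0.0327]), [0.0017415971763804624, 0.0017415971763804217])
cutR (array([ 0.4151, -0.3269,  0.0352]), [4.314766746417624e-05, 4.314766746408255e-05])
```

Run:
```python
from h import *
move([.448,-.303,.10],[np.sin(np.radians(10.3)),np.cos(np.radians(10.3))])
```

```text
t 8.2 tcp [ 0.3992 -0.2997  0.2992] q6 0.8570580136965702 F [-0.0483 -0.1683  0.4211] gap 1.0000638083247206
shift [ 0.1998  0.0465 -0.0044] turn 0.017306949122962045 toolaxes [[ 0.0109 -0.0004 -0.9999]
 [ 0.9868 -0.1617  0.0108]
 [-0.1617 -0.9868 -0.0013]]
```

>>> step_arm(
  commands=[
    [0.03,0.0465,-0.0044,0.017],
    [0.07,0.0465,-0.0044,0.017],
    [0.11,0.0465,-0.0044,0.017],
    [0.15,0.0465,-0.0044,0.017],
    [0.19,0.0465,-0.0044,0.017],
    [0.2,0.0465,-0.0044,0.017],
    [0.2,0.0465,-0.0044,0.017],
  ],
)

```text
t: 8.78
tcp_pos: [0.4465, -0.2986, 0.0957]
tool_rot: [0.545, 0.455, -0.539, 0.453]
force: [-0.6, -0.3, -0.4]
finger_gap: 1.004
```

Run:
```python
from h import *
move([.448,-.303,.004],[np.sin(np.radians(10.3)),np.cos(np.radians(10.3))])
im=optics.snapshot('wrist'); cv2.imwrite('pics/w7.png',im[:,:,::-1])
```

```text
t 8.7833 tcp [ 0.4465 -0.2986  0.0957] q6 0.9372875337349877 F [-0.6043 -0.3002 -0.3875] gap 1.003900895889633
shift [0.0916 0.002  0.0048] turn 0.003007556691501545 toolaxes [[ 0.004   0.0072 -1.    ]
 [ 0.9844 -0.1758  0.0027]
 [-0.1758 -0.9844 -0.0078]]
```

View pics/w7.png

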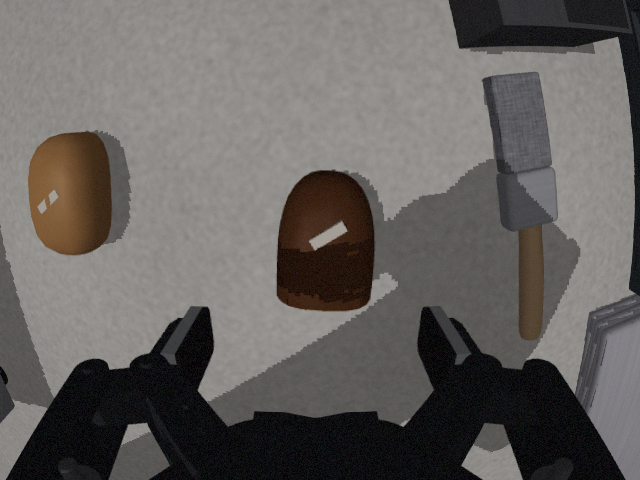

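The heel at (325,240) is aligned with the jaws, whose centre is at column 316; the offset of about 5 mm matches the computed shift. I'll descend.

>>> step_arm(
  commands=[
    [0.02,0.002,0.005,0],
    [0.04,0.002,0.005,0],
    [0.06,0.002,0.005,0],
    [0.075,0.002,0.005,0],
    [0.087,0.002,0.005,0],
    [0.091,0.002,0.005,0],
    [0.091,0.002,0.005,0],
  ],
)

```text
t: 9.42
tcp_pos: [0.4502, -0.305, 0.0073]
tool_rot: [0.545, 0.453, -0.539, 0.455]
force: [-1.0, 0.3, 0.3]
finger_gap: 1.001
```

Run:
```python
from h import *
move([.448,-.303,.004],[np.sin(np.radians(10.3)),np.cos(np.radians(10.3))])
im=optics.snapshot('wrist'); cv2.imwrite('pics/w8.png',im[:,:,::-1])
```

```text
t 9.4167 tcp [ 0.4502 -0.305   0.0073] q6 0.9293687982374348 F [-0.9596  0.284   0.3255] gap 1.0012820745237823
shift [ 0.0033 -0.0025 -0.0015] turn 0.0036049514129463667 toolaxes [[ 0.008   0.0031 -1.    ]
 [ 0.9845 -0.1752  0.0073]
 [-0.1752 -0.9845 -0.0044]]
```

View pics/w8.png

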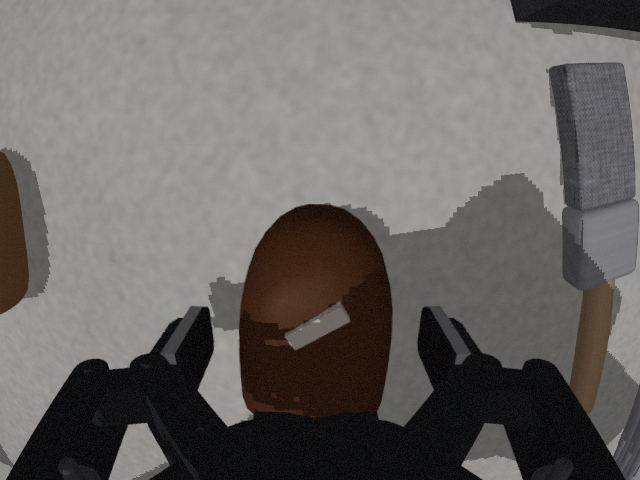

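The heel is centred between the pads: its columns run 240–392, with the pads at 212 and 420. I'll close.

>>> step_arm(
  commands=[
    [0.003,-0.002,-0.001,0],
    [0.003,-0.002,-0.001,0],
    [0.003,-0.002,-0.001,0],
    [0.003,-0.002,-0.001,0],
    [0.003,-0.002,-0.001,0],
    [0.003,-0.002,-0.001,0],
    [0.003,-0.002,-0.001,0],
    [0.003,-0.002,-0.001,0],
  ],
  jaw=0,
  grip_force=40,
)

```text
t: 10.13
tcp_pos: [0.4487, -0.3043, 0.0059]
tool_rot: [0.545, 0.452, -0.539, 0.456]
force: [-0.8, -0.5, 5.8]
finger_gap: 0.656
```

>>> step_arm(
  commands=[
    [-0.01,0,0,0],
    [-0.03,0,0,0],
    [-0.06,0,0,0],
    [-0.1,0,0,0],
    [-0.14,0,0,0],
    [-0.18,0,0,0],
    [-0.22,0,0,0],
    [-0.25,0,0,0],
  ],
)

```text
t: 10.8
tcp_pos: [0.4467, -0.3049, 0.2602]
tool_rot: [0.545, 0.451, -0.539, 0.457]
force: [1.1, -0.4, -1.0]
finger_gap: 0.663
```

Run:
```python
from h import *
move(mill([-.128,0,.30]),mill([0,1,0])[:2]-MO[:2])
im=optics.snapshot('wrist'); cv2.imwrite('pics/w9.png',im[:,:,::-1])
```

```text
t 10.8 tcp [ 0.4467 -0.3049  0.2602] q6 0.9332298911174736 F [ 1.09   -0.4485 -0.9599] gap 0.663160677986644
shift [-0.0408 -0.0957 -0.4582] turn -0.00690968372597478 toolaxes [[ 0.0126 -0.0018 -0.9999]
 [ 0.9844 -0.1753  0.0128]
 [-0.1753 -0.9845 -0.0005]]
```

View pics/w9.png

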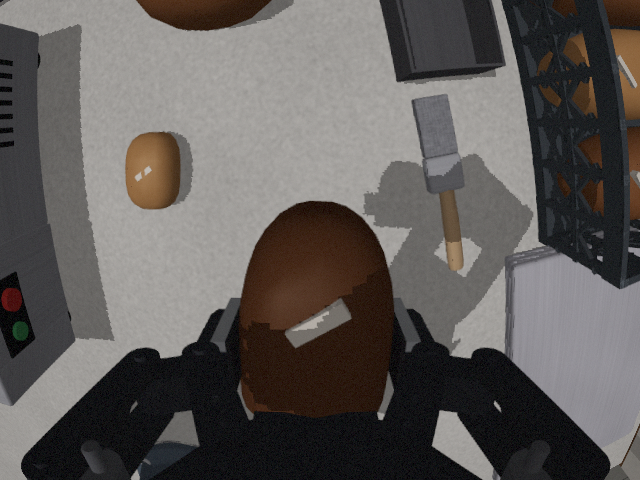

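The heel is held, with a gap of 0.66 or about 56 mm. I'll carry it to the mill.

>>> step_arm(
  commands=[
    [-0.04,-0.03,-0.05,0],
    [-0.042,-0.096,-0.458,-0.007],
    [-0.042,-0.096,-0.458,-0.007],
    [-0.042,-0.096,-0.458,-0.007],
    [-0.042,-0.096,-0.458,-0.007],
    [-0.042,-0.096,-0.458,-0.007],
    [-0.042,-0.096,-0.458,-0.007],
    [-0.042,-0.096,-0.458,-0.007],
  ],
)

```text
t: 11.52
tcp_pos: [0.4335, 0.0181, 0.2968]
tool_rot: [0.544, 0.448, -0.537, 0.463]
force: [1.4, -0.1, -0.6]
finger_gap: 0.657
```

Run:
```python
from h import *
move(mill([-.128,0,.30]),mill([0,1,0])[:2]-MO[:2])
```

```text
t 11.5167 tcp [0.4335 0.0181 0.2968] q6 1.529368850670241 F [ 1.3744 -0.1032 -0.6347] gap 0.6571964415009225
shift [-0.0047 -0.0256 -0.1426] turn -0.0002156147985843404 toolaxes [[ 0.0207 -0.0097 -0.9997]
 [ 0.9854 -0.1687  0.0221]
 [-0.1688 -0.9856  0.0061]]
```

>>> step_arm(
  commands=[
    [-0.005,-0.0256,-0.1426,0],
    [-0.005,-0.0256,-0.1426,0],
    [-0.005,-0.0256,-0.1426,0],
    [-0.005,-0.0256,-0.1426,0],
    [-0.005,-0.0256,-0.1426,0],
    [-0.005,-0.0256,-0.1426,0],
  ],
)

```text
t: 12.02
tcp_pos: [0.4314, 0.1639, 0.3004]
tool_rot: [0.543, 0.449, -0.536, 0.464]
force: [-0.1, -0.8, -0.4]
finger_gap: 0.659
```

Run:
```python
from h import *
move(mill([-.128,0,.24]),mill([0,1,0])[:2]-MO[:2])
p=optics.camera_params('wrist');im=optics.snapshot('wrist'); cv2.imwrite('pics/w10.png',im[:,:,::-1])
for P in [[-.175,.07,.175],[-.175,-.07,.175],[-.05,.07,.175],[-.05,-.07,.175]]: print(P,proj('wrist',mill(P),p))
im=optics.snapshot('scene'); cv2.imwrite('pics/s10.png',cv2.resize(im[80:260,240:480,::-1],(800,600),interpolation=cv2.INTER_CUBIC))
```

```text
t 12.0167 tcp [0.4314 0.1639 0.3004] q6 1.8709562159979058 F [-0.128  -0.7925 -0.35  ] gap 0.6587194831660245
shift [ 0.0605 -0.0004  0.0003] turn 0.003159668887734224 toolaxes [[ 0.0207 -0.0102 -0.9997]
 [ 0.986  -0.1653  0.0221]
 [-0.1655 -0.9862  0.0066]]
[-0.175, 0.07, 0.175] [228.5512 290.4859]
[-0.175, -0.07, 0.175] [402.7034 290.4497]
[-0.05, 0.07, 0.175] [220.2475 130.4392]
[-0.05, -0.07, 0.175] [412.0567 131.1412]
```

View pics/w10.png

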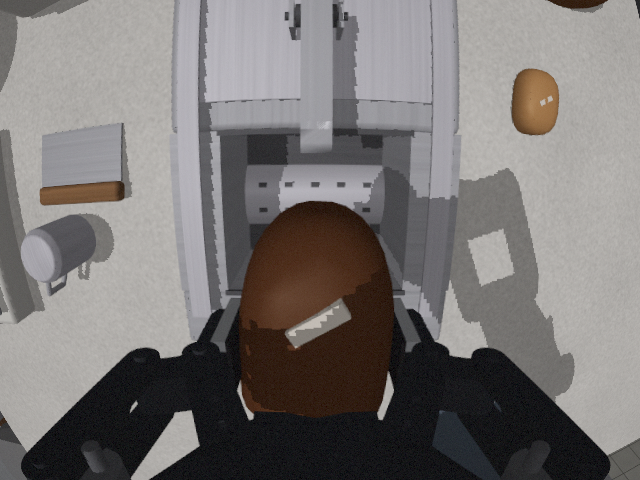

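View pics/s10.png

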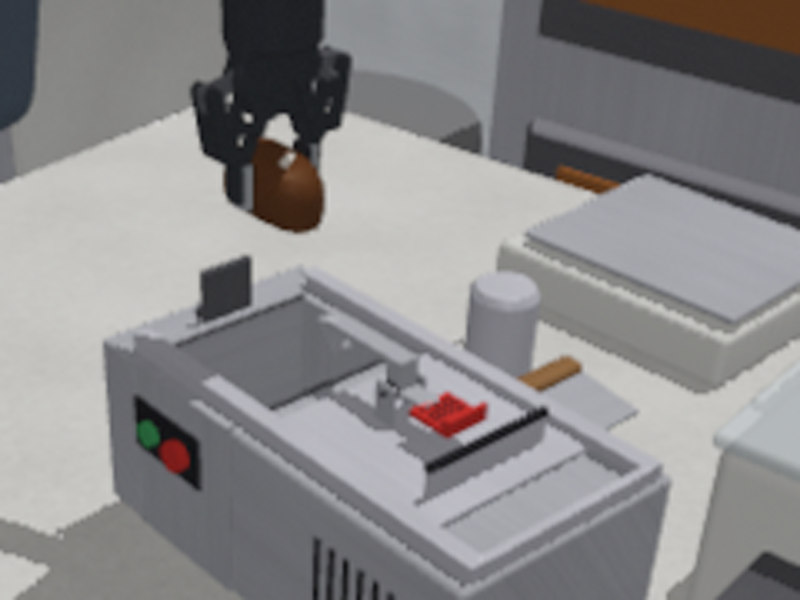

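The wrist view shows the well empty, with its far edge at row 133 and near edge at row 291, both within 2 px of my prediction. The latch nose is at (317,150), and the heel lies along the well.

Run:
```python
from h import *
move(mill([-.128,0,.138]),mill([0,1,0])[:2]-MO[:2])
move(mill([-.128,0,.19]),mill([0,1,0])[:2]-MO[:2])
```

```text
t 12.1167 tcp [0.4318 0.1623 0.3003] q6 1.8710448382892648 F [-0.2327  0.0058 -1.4697] gap 0.6559442101984161
shift [ 0.1622 -0.0032 -0.0019] turn -0.000441885621764726 toolaxes [[ 0.0203 -0.0104 -0.9997]
 [ 0.9854 -0.1689  0.0218]
 [-0.1691 -0.9856  0.0068]]
t 12.1167 tcp [0.4318 0.1623 0.3003] q6 1.8710448382892648 F [-0.2327  0.0058 -1.4697] gap 0.6559442101984161
shift [ 0.1103 -0.0021 -0.0016] turn -0.000441885621764726 toolaxes [[ 0.0203 -0.0104 -0.9997]
 [ 0.9854 -0.1689  0.0218]
 [-0.1691 -0.9856  0.0068]]
```

>>> step_arm(
  commands=[
    [0.02,0,0,0],
    [0.045,-0.001,-0.001,0],
    [0.07,-0.002,-0.0015,0],
    [0.09,-0.002,-0.0016,0],
    [0.11,-0.002,-0.0016,0],
    [0.11,-0.002,-0.0016,0],
  ],
)

```text
t: 12.62
tcp_pos: [0.43, 0.161, 0.1873]
tool_rot: [0.542, 0.449, -0.541, 0.461]
force: [-0.4, -0.6, -0.9]
finger_gap: 0.655
```

Run:
```python
from h import *
move(mill([-.128,0,.138]),mill([0,1,0])[:2]-MO[:2])
im=optics.snapshot('scene'); cv2.imwrite('pics/s11.png',cv2.resize(im[80:260,240:480,::-1],(800,600),interpolation=cv2.INTER_CUBIC))
```

```text
t 12.6167 tcp [0.43   0.161  0.1873] q6 1.8776336336408062 F [-0.4076 -0.6349 -0.8556] gap 0.6554344626587666
shift [ 0.0493  0.0011 -0.0029] turn -0.0035383764573673204 toolaxes [[ 0.0124 -0.0118 -0.9999]
 [ 0.985  -0.172   0.0142]
 [-0.1721 -0.985   0.0095]]
```

View pics/s11.png

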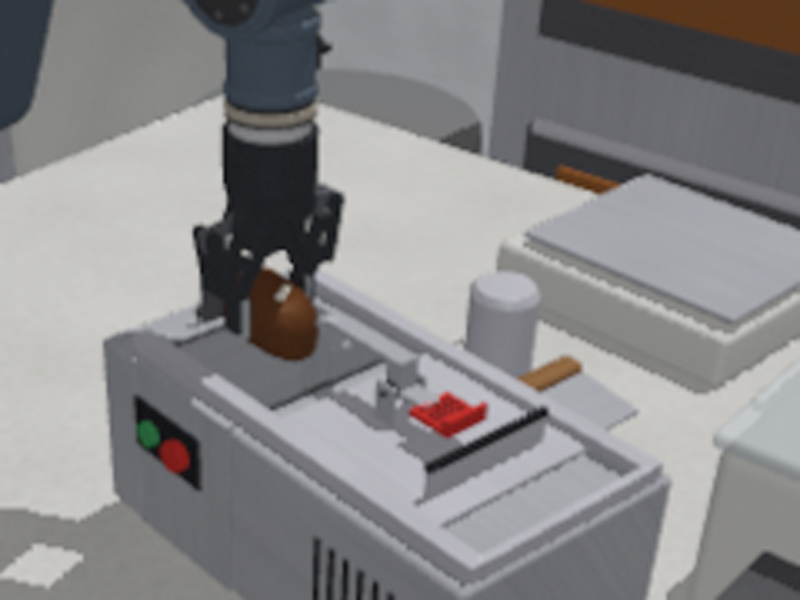

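The heel is over the middle of the well, clear of its edges and the bar. I'll lower it and release.

>>> step_arm(
  commands=[
    [0.012,0.001,-0.003,0],
    [0.025,0.001,-0.003,0],
    [0.038,0.001,-0.003,0],
    [0.048,0.001,-0.003,0],
    [0.048,0.001,-0.003,0],
  ],
)

```text
t: 13.08
tcp_pos: [0.4335, 0.1627, 0.1408]
tool_rot: [0.543, 0.448, -0.54, 0.461]
force: [-1.1, -0.8, -0.2]
finger_gap: 0.657
```

>>> step_arm(
  commands=[
    [0,0,0,0],
    [0,0,0,0],
    [0,0,0,0],
    [0,0,0,0],
    [0,0,0,0],
  ],
  jaw=0.075,
)

```text
t: 13.5
tcp_pos: [0.434, 0.1628, 0.1415]
tool_rot: [0.543, 0.448, -0.54, 0.461]
force: [0.1, 0.0, 0.4]
finger_gap: 0.881
```

>>> step_arm(
  commands=[
    [-0.015,0,0,0],
    [-0.04,0,0,0],
    [-0.08,0,0,0],
    [-0.12,0,0,0],
    [-0.16,0,0,0],
    [-0.16,0,0,0],
  ],
)

```text
t: 14.0
tcp_pos: [0.436, 0.1655, 0.3094]
tool_rot: [0.548, 0.445, -0.535, 0.465]
force: [0.9, -0.1, -0.2]
finger_gap: 0.877
```

Run:
```python
from h import *
import pickle
move(mill([.16,0,.30]),mill([0,1,0])[:2]-MO[:2])
p=optics.camera_params('wrist');im=optics.snapshot('wrist'); cv2.imwrite('pics/w12.png',im[:,:,::-1]);pickle.dump(p,open('w12.pkl','wb'))
im=optics.snapshot('scene'); cv2.imwrite('pics/s12.png',cv2.resize(im[80:260,240:480,::-1],(800,600),interpolation=cv2.INTER_CUBIC))
```

```text
t 14.0 tcp [0.436  0.1655 0.3094] q6 1.880940492466423 F [ 0.9194 -0.1399 -0.1708] gap 0.8772498011890827
shift [0.019  0.2843 0.0018] turn -0.004221095854283874 toolaxes [[ 0.0328 -0.0091 -0.9994]
 [ 0.9844 -0.1726  0.0339]
 [-0.1728 -0.985   0.0033]]
```

View pics/w12.png

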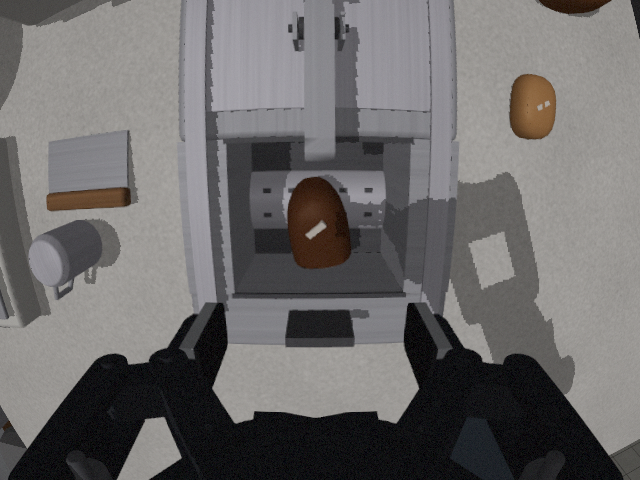

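View pics/s12.png

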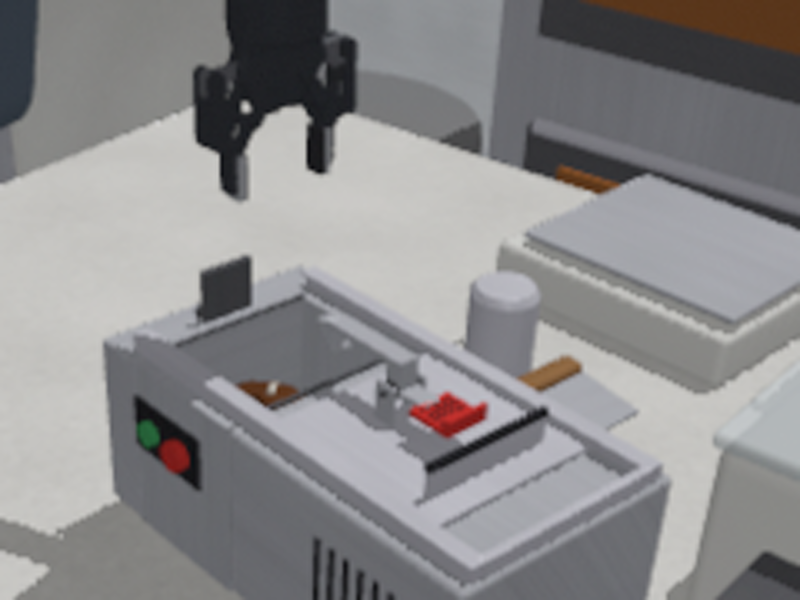

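Run:
```python
from h import *
import pickle
p=pickle.load(open('w12.pkl','rb'))
X,e=tri(ray('wrist',(316,230),p),ray('scene',(240+272/3.3333-.35,80+387/3.3333-.35)));print('heel top stripe',X,e,mill(X,1))
for u in [(318,178),(295,267),(350,263)]: print(mill(atz('wrist',u,.12,p),1))
move(mill([.16,0,.30]),mill([0,1,0])[:2]-MO[:2])
```

```text
heel top stripe [0.4275 0.1665 0.1264] [0.0001019004495895537, 0.00010190044958968995] [-0.1332  0.0026  0.1264]
[-0.0867  0.0005  0.12  ]
[-0.1709  0.0226  0.12  ]
[-0.1672 -0.0298  0.12  ]
t 14.1 tcp [0.4323 0.1649 0.3035] q6 1.880962315501957 F [-0.4018 -0.7222 -1.0319] gap 0.8793998859754196
shift [0.0101 0.2881 0.0004] turn -0.004441050931605517 toolaxes [[ 0.0211 -0.0107 -0.9997]
 [ 0.9847 -0.1728  0.0226]
 [-0.173  -0.9849  0.0069]]
```

The heel lies in the well with its top stripe at z 0.126 and mill x about -0.13. That is below the deck and clear of the guard. Next I'll go behind the push lip.

>>> step_arm(
  commands=[
    [0.0,0.288,0,0],
    [0.0,0.288,0,0],
    [0.0,0.288,0,0],
    [0.005,0.288,0,0],
    [0.01,0.288,0,0],
    [0.01,0.288,0,0],
    [0.01,0.288,0,0],
    [0.01,0.288,0,0],
  ],
  jaw=0,
)

```text
t: 14.77
tcp_pos: [0.7214, 0.1122, 0.2937]
tool_rot: [0.545, 0.446, -0.54, 0.462]
force: [-0.0, -0.3, -0.3]
finger_gap: -0.003
```

Run:
```python
from h import *
move(mill([.155,0,.22]),mill([0,1,0])[:2]-MO[:2])
p=optics.camera_params('wrist');im=optics.snapshot('wrist'); cv2.imwrite('pics/w13.png',im[:,:,::-1])
im=optics.snapshot('scene'); cv2.imwrite('pics/s13.png',cv2.resize(im[80:260,240:480,::-1],(800,600),interpolation=cv2.INTER_CUBIC))
```

```text
t 14.7667 tcp [0.7214 0.1122 0.2937] q6 1.7558200836883555 F [-0.0212 -0.2835 -0.2829] gap -0.0028585176044921717
shift [ 0.0735 -0.0122 -0.002 ] turn -0.007393510688023852 toolaxes [[ 0.0193 -0.012  -0.9997]
 [ 0.9842 -0.1757  0.0211]
 [-0.1759 -0.9844  0.0084]]
```

View pics/w13.png

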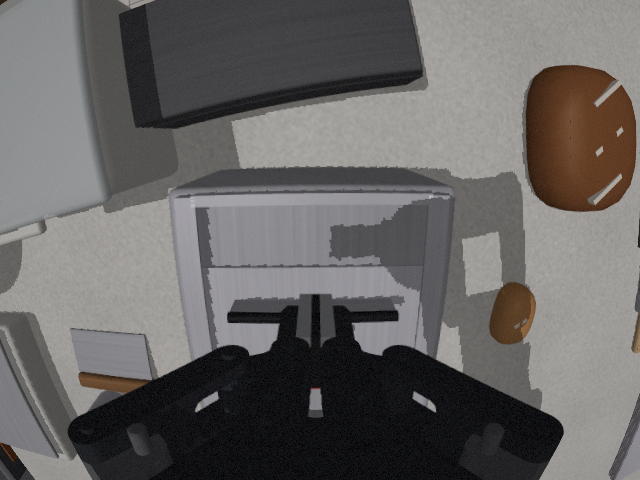

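View pics/s13.png

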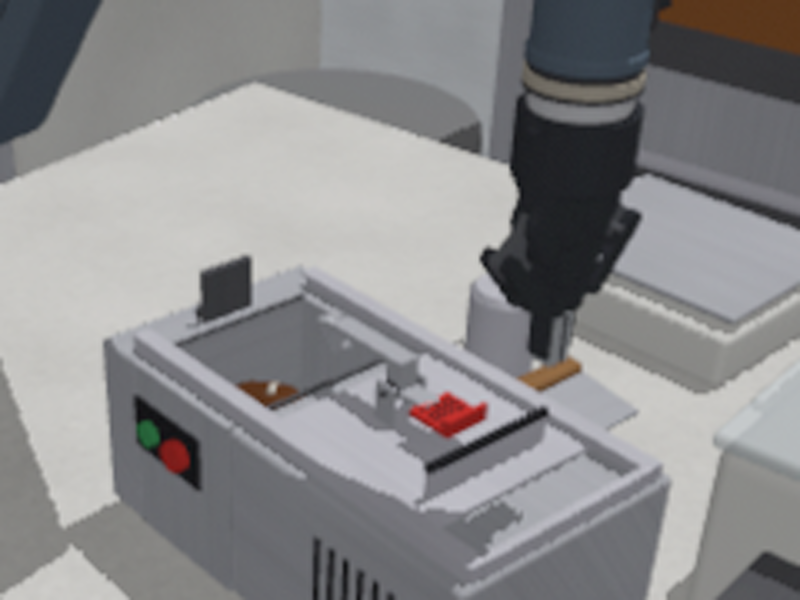

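Run:
```python
from h import *
for u in [(240,301),(240,311),(240,321),(390,311)]: print(u,mill(atz('wrist',u,.209),1))
for u in [(240,266)]: print(u,mill(atz('wrist',u,.181),1))
move(mill([.15,0,.191]),mill([0,1,0])[:2]-MO[:2])
```

```text
(240, 301) [0.1227 0.0519 0.209 ]
(240, 311) [0.1149 0.0526 0.209 ]
(240, 321) [0.1069 0.0533 0.209 ]
(390, 311) [ 0.1138 -0.0525  0.209 ]
(240, 266) [0.1383 0.0558 0.181 ]
t 14.8667 tcp [0.7156 0.1143 0.2953] q6 1.7562282395059763 F [-0.6809  1.37   -0.6332] gap 0.002663425677000075
shift [ 0.1041 -0.0112 -0.0011] turn -0.0055641685503085014 toolaxes [[ 0.0138 -0.0107 -0.9998]
 [ 0.9846 -0.174   0.0154]
 [-0.1741 -0.9847  0.0081]]
```

>>> step_arm(
  commands=[
    [0.02,-0.004,-0.001,0],
    [0.05,-0.008,-0.001,0],
    [0.08,-0.011,-0.001,0],
    [0.095,-0.011,-0.001,0],
    [0.103,-0.011,-0.001,0],
    [0.103,-0.011,-0.001,0],
  ],
)

```text
t: 15.37
tcp_pos: [0.7034, 0.1166, 0.1896]
tool_rot: [-0.541, -0.45, 0.542, -0.459]
force: [0.5, -0.4, 0.3]
finger_gap: -0.004
```

Run:
```python
from h import *
print(mill(telemetry.sense()['tcp_pos'],1))
move(mill([0.13,0,.190]),mill([0,1,0])[:2]-MO[:2])
```

```text
[ 0.1471 -0.0001  0.1896]
t 15.3667 tcp [0.7034 0.1166 0.1896] q6 1.7614551910028673 F [ 0.5426 -0.4161  0.3407] gap -0.003530080221912591
shift [-0.0006 -0.0171 -0.    ] turn -0.004846122769468941 toolaxes [[ 0.0075 -0.0107 -0.9999]
 [ 0.9848 -0.1733  0.0092]
 [-0.1733 -0.9848  0.0092]]
```

>>> step_arm(
  commands=[
    [-0.001,-0.008,0,0],
    [-0.001,-0.016,0,0],
    [-0.001,-0.026,0,0],
    [-0.001,-0.036,0,0],
    [-0.002,-0.046,0,0],
    [-0.002,-0.056,0,0],
    [-0.002,-0.066,0,0],
    [-0.002,-0.076,0,0],
  ],
)

```text
t: 16.03
tcp_pos: [0.6309, 0.1295, 0.1931]
tool_rot: [0.543, 0.448, -0.54, 0.461]
force: [4.4, -1.8, -2.6]
finger_gap: -0.002
```

Run:
```python
from h import *
print(mill(telemetry.sense()['tcp_pos'],1))
move(mill([-0.025,0,.190]),mill([0,1,0])[:2]-MO[:2])
im=optics.snapshot('scene'); cv2.imwrite('pics/s14.png',cv2.resize(im[80:260,240:480,::-1],(800,600),interpolation=cv2.INTER_CUBIC))
```

```text
[0.0735 0.0004 0.1931]
t 16.0333 tcp [0.6309 0.1295 0.1931] q6 1.7855321586250392 F [ 4.3707 -1.8159 -2.6234] gap -0.0020623771833888265
shift [ 0.0013 -0.0986  0.0008] turn -0.004628593909238532 toolaxes [[ 0.0165 -0.0114 -0.9998]
 [ 0.9847 -0.173   0.0182]
 [-0.1732 -0.9849  0.0084]]
```

View pics/s14.png

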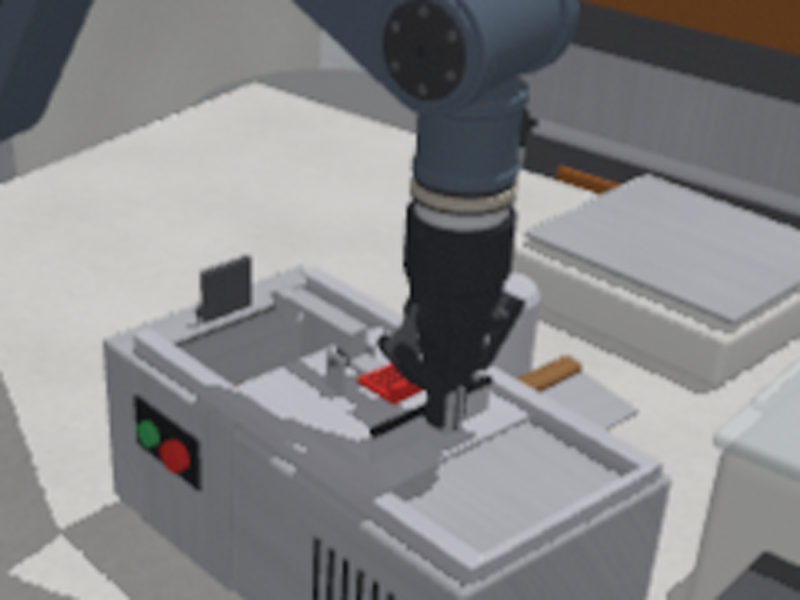

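The lip is being pushed and the guard is about half shut. I'll continue.

>>> step_arm(
  commands=[
    [0.001,-0.008,0,0],
    [0.001,-0.017,0,0],
    [0.001,-0.026,0,0],
    [0.0,-0.035,0,0],
    [0,-0.043,0,0],
    [0,-0.051,0,0],
    [0,-0.058,0,0],
    [0,-0.065,0,0],
  ],
)

```text
t: 16.75
tcp_pos: [0.5646, 0.1414, 0.1933]
tool_rot: [0.543, 0.448, -0.54, 0.461]
force: [4.3, -0.8, 3.3]
finger_gap: -0.0
```

>>> step_arm(
  commands=[
    [0.001,-0.006,0,0],
    [0.001,-0.012,0,0],
    [0.001,-0.018,0,0],
    [0.001,-0.024,0,0],
    [0.001,-0.03,0,0],
  ],
)

```text
t: 17.17
tcp_pos: [0.538, 0.1461, 0.1931]
tool_rot: [0.545, 0.446, -0.538, 0.463]
force: [5.7, -2.4, 5.4]
finger_gap: 0.0
```

Run:
```python
from h import *
s=telemetry.sense();print(mill(s['tcp_pos'],1),s['force'])
move(mill([-0.025,0,.190]),mill([0,1,0])[:2]-MO[:2])
im=optics.snapshot('scene'); cv2.imwrite('pics/s15.png',cv2.resize(im[130:220,255:375,::-1],(800,600),interpolation=cv2.INTER_CUBIC))
```

```text
[-0.0208  0.0011  0.1931] [ 5.7215 -2.4118  5.3986]
t 17.1667 tcp [0.538  0.1461 0.1931] q6 1.8248681603622166 F [ 5.7215 -2.4118  5.3986] gap 0.0003605719539238209
shift [ 0.003  -0.0042  0.0011] turn -0.004241494888411523 toolaxes [[ 0.0226 -0.0116 -0.9997]
 [ 0.9847 -0.1726  0.0243]
 [-0.1728 -0.9849  0.0075]]
```

View pics/s15.png

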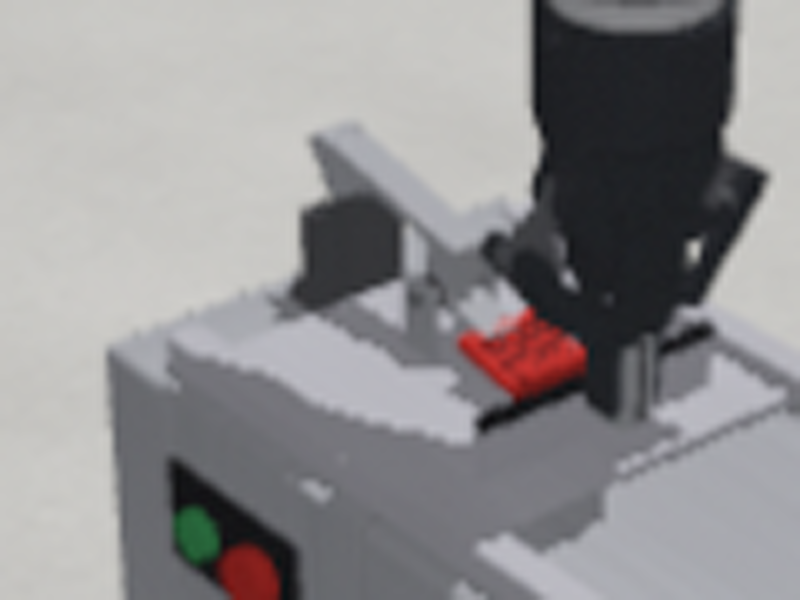

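The hook is riding on top of the strike bar at (340,180), not yet dropped. I'll push further.

>>> step_arm(
  commands=[
    [0.0,-0.003,0,0],
    [0.0,-0.006,0,0],
    [0.0,-0.009,0,0],
    [0.0,-0.012,0,0],
  ],
)

```text
t: 17.55
tcp_pos: [0.5349, 0.1468, 0.1932]
tool_rot: [0.55, 0.441, -0.532, 0.469]
force: [30.0, -8.7, -19.8]
finger_gap: -0.001
```

Run:
```python
from h import *
s=telemetry.sense();print(mill(s['tcp_pos'],1),s['force'])
im=optics.snapshot('scene'); cv2.imwrite('pics/s16.png',cv2.resize(im[130:220,255:375,::-1],(800,600),interpolation=cv2.INTER_CUBIC))
```

```text
[-0.0241  0.0013  0.1932] [ 30.019   -8.7308 -19.8232]
```

View pics/s16.png

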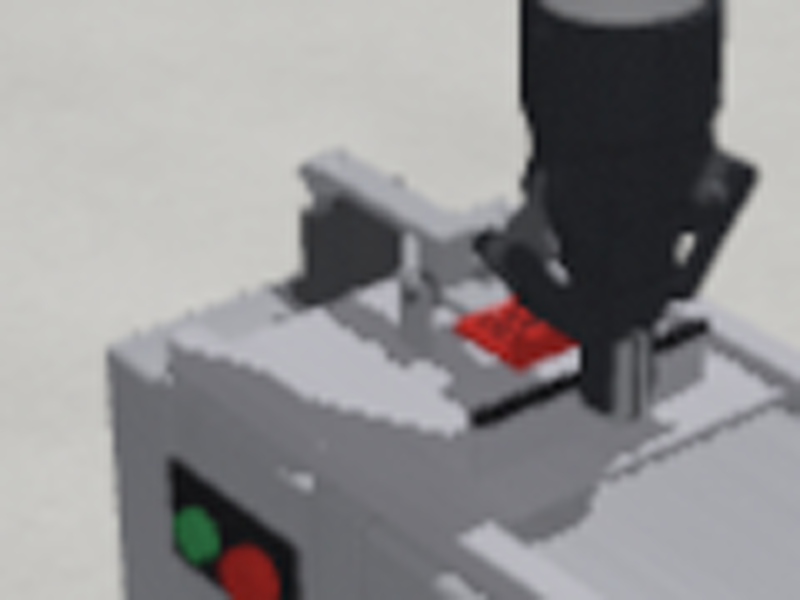

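The hook has dropped in front of the bar, and the push force rose to 30 N at the stop. I'll back off and lift clear.

>>> step_arm(
  commands=[
    [0.0,0.004,0,0],
    [0.0,0.01,0,0],
    [-0.005,0.014,0,0],
    [-0.04,0.014,0,0],
    [-0.08,0.014,0,0],
    [-0.12,0.014,0,0],
    [-0.15,0.014,0,0],
    [-0.15,0.014,0,0],
  ],
)

```text
t: 18.27
tcp_pos: [0.5433, 0.1476, 0.3508]
tool_rot: [0.553, 0.44, -0.529, 0.471]
force: [1.4, -0.5, 0.6]
finger_gap: -0.003
```

Run:
```python
from h import *
s=telemetry.sense();print(mill(s['tcp_pos'],1),s['force'])
p=optics.camera_params('wrist');im=optics.snapshot('wrist'); cv2.imwrite('pics/w17.png',im[:,:,::-1])
for u in [(0,0)]: pass
im=optics.snapshot('scene'); cv2.imwrite('pics/s17.png',cv2.resize(im[130:220,255:375,::-1],(800,600),interpolation=cv2.INTER_CUBIC))
cv2.imwrite('pics/s17f.png',im[:,:,::-1])
```

```text
[-0.0159  0.0035  0.3508] [ 1.4208 -0.4628  0.6136]
```

View pics/s17.png

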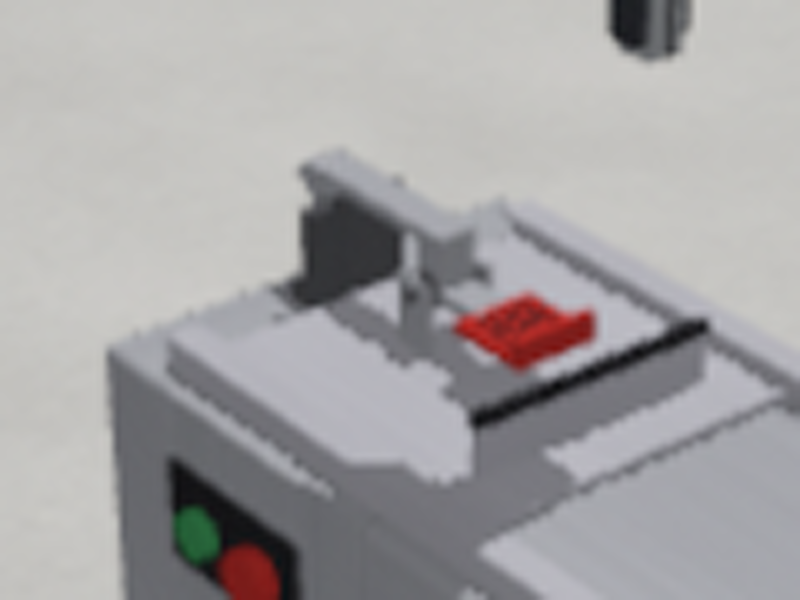

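View pics/w17.png

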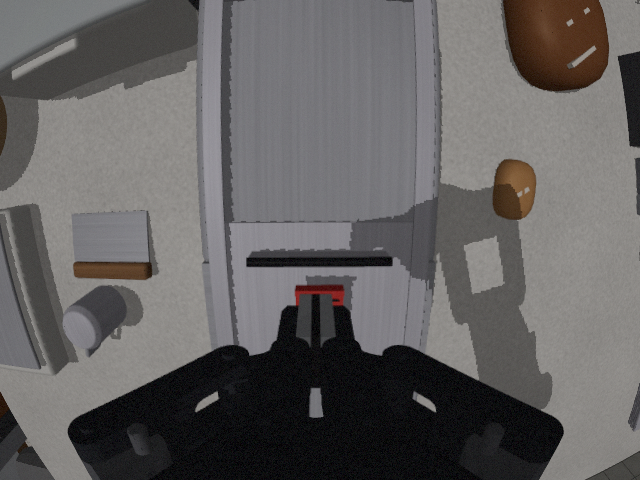

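View pics/s17f.png

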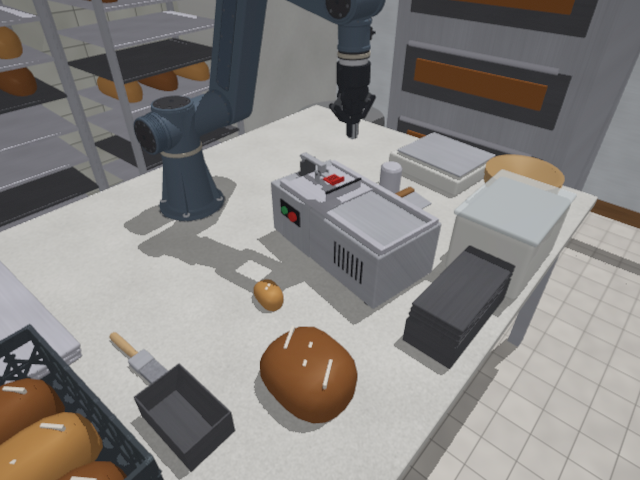

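The hook is down in front of the bar and the arm is clear. I'll compare pixels with the start picture to confirm the guard is fully home and nothing else moved.

Run:
```python
import cv2,numpy as np
a=cv2.imread('pics/scene0.png');b=cv2.imread('pics/s17f.png')
def red(i):
    r=i[165:200,310:360].astype(int);m=(r[:,:,2]>150)&(r[:,:,1]<90);y,x=np.nonzero(m);return x.mean()+310,y.mean()+165,m.sum()
print(red(a),red(b))
A=a[150:215,290:370];B=b[150:215,290:370]
# registration of lip patch
t=cv2.cvtColor(a,6)[174:200,324:362];res=cv2.matchTemplate(cv2.cvtColor(b,6)[164:210,314:372],t,cv2.TM_CCOEFF_NORMED);print(cv2.minMaxLoc(res))
cv2.imwrite('pics/cmp.png',cv2.resize(np.hstack([A,B]),(800,325),interpolation=cv2.INTER_CUBIC))
for n,(x0,y0,x1,y1) in dict(roll=(250,275,288,314),boule=(258,325,360,422),tin=(135,365,235,465),brush=(108,330,168,386),dredger=(378,160,404,194)).items():
    print(n,np.abs(a[y0:y1,x0:x1].astype(int)-b[y0:y1,x0:x1]).mean())
```

```text
(np.float64(331.8979591836735), np.float64(178.46938775510205), np.int64(49)) (np.float64(331.96), np.float64(178.26), np.int64(50))
(-0.1737927496433258, 0.993246853351593, (0, 18), (10, 10))
roll 15.827035537561853
boule 0.6443635873593424
tin 0.6312
brush 0.6459325396825397
dredger 0.6146304675716441
```

View pics/cmp.png

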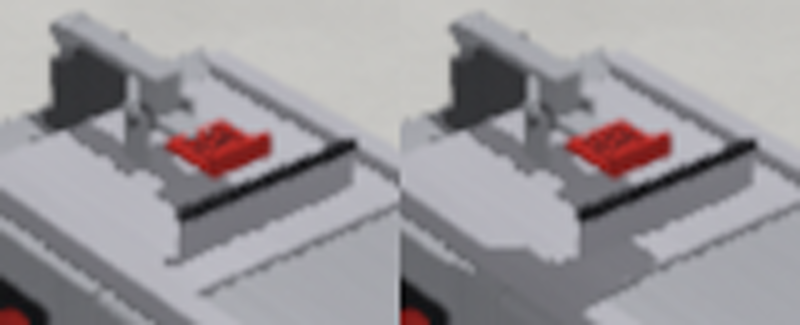

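The latch and guard match the start picture: the pad centroid is within 0.2 px and the lip patch has zero shift. The difference around the roll is consistent with the arm's shadow falling there. I'll hand in.

Run:
```python
from station import manip,telemetry
print(manip.sign_off()); print(telemetry.sense()['t'])
```

```text
the job is handed in; nothing more can be done
None
the job is handed in; nothing more can be done
```

The heel is in the mill, the guard is shut and latched, and the job is handed in. The clock stood at about 18.4 s of the 72 s allowed.

- **Opening:** I pressed the latch's thumb end to its stop. The highest force I read was about 20 N, and readings came only at the end of each move. I then slid the guard to its open stop.
- **Feeding:** I gripped the heel across its width and lowered it into the feed opening. Measured from two views, the stripe on its top stood at z ≈ 0.126 m, so it is below the deck.
- **Closing:** I pushed the lip until the hook rode over the strike bar and dropped in front of it. The push force rose to about 30 N at the shut stop.

**Last checks**
- In the scene camera, the pad's centre was within 0.2 px of the start picture and the lip patch had not shifted.
- The arm was clear of everything.
- The boule, tin, brush and dredger were unchanged in the picture. I did not compare the scraper pixel by pixel.
- **One check disagreed:** the picture around the roll differed from the start. The arm's shadow now falls there and the roll looks to be in the same place, but I did not measure its position again.
- I could not look at the heel again once the guard covered it.

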